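Click the soldering board into its covered dock

ROBOT

A 6-joint arm with a two-finger parallel gripper is mounted at the origin on the work surface. World frame = base frame: x ahead of the robot, y to its left, z up, the work surface at z = 0. Lengths are in m, angles in rad, forces in N, time in s.
With the tool pointing down it reaches from about 0.375 to 0.925 m from the base axis. Payload 5.7 kg.
Tool frame: the origin (TCP) lies at the very end of the fingers, on their centre line; the grasp point (between the pads) lies manip.grasp_offset behind it (manip.grasp_offset is the distance from the TCP to the grasp point, in m); z points along the fingers, y is the line along which they close (so a half turn about z gives the same grasp; the last joint's range is limited). The gripper opens to 88 mm and grips with 3 to 60 N. Pads are 20 mm wide; open, the fingers measure 115 mm over their backs; the gripper's body (75 mm by 178 mm) begins 61 mm behind the grasp point.
Start: joints at [-1.415, 0.359, 1.51, -0, 1.272, -0.115], TCP at [0.16, -0.578, 0.223] pointing down, gripper open.
Joint ranges: [-2.97, 2.97], [-1.01, 2.36], [0.21, 2.38], [-0.96, 4.11], [0.2, 2.71], [-2.98, 2.98]. Speed limits (rad/s): [2.39, 2.39, 3.14, 3.14, 3.14, 3.14].

INTERFACE

Orientations are given as a unit quaternion [x, y, z, w].
In Python, from bench import manip gives the robot as it stands. Calls block until the motion is done:
- manip.move_ptp(position, orientation): joint-space move of the TCP to a pose.
- manip.servo_line(position, v=0.15, attitude=None): straight line of the TCP; attitude=None keeps the orientation; v is the mean speed in m/s.
- manip.goto_joints(angles): joint-space move.
- manip.gripper_to(opening): finger opening in m; the grip force is fixed at half the most; returns when the fingers have stopped.
- manip.sleep(seconds).
- manip.inverse_kinematics(position, orientation): joint angles nearest the present ones, or None.
- manip.get_state(): the state.
- manip.grab_frame(name): name is "scene" or "top" or "wrist"; returns a dict with "frame" (400x640x3 uint8, red, green, blue), "fovy" (degrees; the focal length in pixels is half the picture's height over the tangent of half this angle, whatever the lens; pixels are square), "cx", "cy" (the principal point, pixels), "k1" (the pictures are not rectified: a ray, as slopes to the right and down, at radius r is drawn at 1 + k1 r^2 times it, then the intrinsics apply), "extrinsics" (4x4, takes a point from world to camera coordinates); the wrist camera has in their place "hand_eye" (4x4, takes a point from camera to tool coordinates, whose origin is the TCP and whose axes are the flange's). Camera axes: x right, y up, looking along -z (the intrinsics and any distortion apply to the point x, -y, -z); pixel columns grow to the right and rows downward; lengths in m; the calibration is good to about 2 mm. A picture is of the moment at which its call begins: read the wrist's pose just before it. There is no depth.
A pose or a line that the arm cannot do raises manip.Unreachable and nothing moves.
- manip.hand_in(): hands the job in; it is judged then, once.
Trained networks look in the newest picture that a camera, given by its name, has taken for a name from the list of things; names that differ only in an ending like _2 or _b are one class to them, and where a whole thing is asked for, a point or a joint stands for the part that bears it (a point fixed in the world has none). Each returns a list of dicts, best first, with "confidence" (0 to 1); they miss things now and then, are a little off and sometimes report something else, mostly with a low value. They report only what shows in the picture. A call takes as long as a camera call. They do not tell look-alikes from the thing itself.
- manip.recognise(thing, camera): "centre" ([x, y, z] in m, in world coordinates, good to about 4 mm: the middle of the surface that is visible of it).
- manip.mark_of(thing, camera): "centre" ([x, y, z] in m, in world coordinates, good to about 4 mm: a listed point, or the origin of a listed thing).
The state is a dict: "t": time; "joint_positions": joint angles; "qd": joint speeds; "tau": joint torques, N m; "position": TCP position; "eef_rot": TCP orientation; "force": force on the tool from outside, world axes, zero at the start; "ft_torque": the same for the moment, N m; "width": finger opening in m; "grasp_force": force on a finger pad.
Only numpy, scipy, OpenCV 4.12 (cv2) and the standard library are available. Lean on these libraries where they do the work, as an engineer would, in place of code of your own. Each camera call takes 0.05 s, during which the arm holds its last target. There are 200 camera calls.

TASK

Lift the steel cover of the soldering-board dock out of its recess and slide it back along its channels until it rests on the rear deck, well clear of the opening. Then bring the ceramic soldering board, without tipping it over, to the dock's mouth and push it in, flat on the bench, until it clicks fully home behind the spring ball. Leave the firebrick, the jar, the scriber and the flux pot where they are.

Things in the scene. Friction and masses are not known exactly. Their poses are not given: they have to be found in the camera images.
- dock: aluminium dock fixed to the bench, 228 long, 111 wide, 46 mm high. Origin: bench level, centre of its open mouth; x points in along it, z up. x = 0 to 105 mm is the board's channel, 63 wide, floored by the bench, walls 20 high; then the rear deck (top at 26), whose face is the board's end stop. Nothing crosses over the channel once the cover is back: a tool can come down and travel along it
- recess (a point): centre of the cover's seat on the channel walls, 20 mm above the bench, x = 55.5 mm in the dock; axes as the dock's. The recess is 99 mm long (dock x = 6 to 105), bounded behind by the 6 mm step up to the deck and in front by 6 mm stops on the two walls only
- deck (a point): on top of the rear deck, 26 mm above the bench, at dock x = 163 mm: a good place for the cover's middle; axes as the dock's. Deck: x = 105 to 222, then an end wall. Along both sides of recess and deck run fences, inner faces at y = +-43.5 mm, with lips on top (underside 42, top 46 mm above the bench, inner edges y = +-38): the cover's underside can rise to 37 mm above the bench, no more
- ball (a joint): steel spring ball, 16 mm diameter, in the channel's +y wall at dock x = 64 mm, 8 mm up. Value: how far it is pressed into the wall (m); 0 = out, 6 mm into the channel; at most 0.006. Spring 1.8 N at 0, plus 1.2 N per mm. 0.0025 to 0.006 while the board's flat side passes, under 0.0017 when snapped into its notch. Pushing the board past takes about 10 to 20 N
- home (a point): where the centre of the clicked-in board belongs: x = 64, y = 0, z = 7 mm in the dock's frame; axes as the dock's. The board's rear edge is then 24 mm inside the mouth, its front edge 1 mm short of the end stop
- cover_handle (a point): middle of the black bar handle of the loose steel cover: plate 95 (x) by 83 (y) by 5 mm, 0.2 to 0.35 kg, x as the dock's. Bar upright at the plate's middle: 30 along x, 14 across, from 5 to 41 mm above the plate's underside, this point at 23. Starts lying in the recess; must rise over 6 mm to slide to dock +x. On the deck this point is 49 mm above the bench, 152.5 to 174.5 mm into the dock
- board_center (a point): centre (half-way up) of the cream ceramic soldering board with dimpled top: 80 (x) by 60 (y) by 14 mm, 0.15 to 0.31 kg, loose, flat on the bench. Corners bevelled 4 mm sideways over 8 mm lengthwise; in the middle of each long side a V notch 4 mm deep, 16 mm wide. Same when turned half round: either short end goes into the dock first
- brick_center (a point): centre of a tan piece of firebrick, 30 (x) by 80 (y) by 45 mm high, 0.35 kg, standing loose on the bench between the board and the dock; leave alone
- pot_center (a point): centre of a small closed white ceramic flux pot, 32 mm diameter, 40 mm high, 0.1 kg, standing loose close beside one end of one long side of the board, with room for a finger beside the other end; leave alone
- jar: open glass jar, 68 mm diameter, 65 mm high, loose on the bench; origin at the centre of its underside; leave alone
- scriber_center (a point): middle of a loose scriber lying on the bench, 170 mm long (x, steel tip at +x), wooden handle 26 mm thick; this point is 13 mm above the bench; leave alone
There are look-alikes about, which are no part of the job. There is more than one size of the part that bears cover_handle; the job needs the larger. There is more than one size of the part that bears board_center; the job needs the larger.

How it is judged:
By the outcome, as a careful person would: the job done as asked, in the order asked, and still so for the second after the job is handed in, with the robot touching nothing.
It also fails if it takes over 64 s, if anything falls off the work surface, if the arm or the gripper's body presses on something with over 40 N, if the wrist force passes 120 N, or if a joint passes its speed limit or range.

## Working session

There is one attempt and no reset: what is moved stays moved. The work goes in short steps, each a Python script; the robot and the scene stay as the last script left them, time stands still between calls to the robot, and variables do not carry over. Pictures are saved under pics/ and viewed, at most 10 in all, crops included, and the job is handed in when it is done.

```bash
mkdir -p pics; ls; cat > h.py <<'E'
from bench import manip
import numpy as np, cv2
from scipy.spatial.transform import Rotation as R
def snap(c,fn=None):
    s=manip.get_state(); d=manip.grab_frame(c); d['st']=s
    if fn: cv2.imwrite('pics/'+fn,d['frame'][:,:,::-1])
    if 'hand_eye' in d:
        T=np.eye(4);T[:3,:3]=R.from_quat(s['eef_rot']).as_matrix();T[:3,3]=s['position']
        d['c2w']=T@np.array(d['hand_eye'])
    else: d['c2w']=np.linalg.inv(np.array(d['extrinsics']))
    return d
def px2w(d,uv,z):
    f=200/np.tan(np.radians(d['fovy'])/2)
    p=(np.array(uv,float)-[d['cx'],d['cy']])/f
    q=p.copy()
    for _ in range(20): q=p/(1+d['k1']*(q@q))
    r=d['c2w'][:3,:3]@np.array([q[0],-q[1],-1]); o=d['c2w'][:3,3]
    return o+r*(z-o[2])/r[2]
def w2px(d,P):
    f=200/np.tan(np.radians(d['fovy'])/2)
    c=np.linalg.inv(d['c2w'])@np.r_[P,1]
    q=np.array([c[0],-c[1]])/-c[2]
    return q*(1+d['k1']*(q@q))*f+[d['cx'],d['cy']]
def down(yaw): # tool z down, tool y (closing axis) at world angle yaw+90deg ; tool x at yaw
    return (R.from_euler('z',yaw)*R.from_euler('x',np.pi)).as_quat()
E
python3 - <<'E'
from h import *
print(manip.grasp_offset,manip.get_state()['eef_rot'],manip.get_state()['t'])
for c in ('scene','top'):
    d=snap(c,c+'0.png')
    for th in ['dock','recess','deck','home','ball','cover_handle','board_center','brick_center','pot_center','jar','scriber_center']:
        for r in manip.mark_of(th,c)[:3]:
            print(c,th,np.round(r['centre'],3),round(r['confidence'],2),np.round(w2px(d,r['centre'])))
print(manip.get_state()['t'])
a=cv2.imread('pics/scene0.png');b=cv2.imread('pics/top0.png')
E
```

```text
pics
0.0187 [ 9.90847577e-01  1.34982341e-01 -3.38923800e-05 -9.19012816e-04] 0.0
scene dock [ 0.524  0.079 -0.002] 0.7 [381. 254.]
scene deck [0.483 0.237 0.028] 0.81 [470. 268.]Traceback (most recent call last):
  File "<stdin>", line 6, in <module>
ValueError: it knows: board_center, brick_center, cover_handle, deck, dock, home, jar, pot_center, recess, scriber_center
```

```bash
python3 - <<'E'
from h import *
for c in ('scene','top'):
    d=snap(c,c+'0.png')
    for th in ['dock','recess','deck','home','cover_handle','board_center','brick_center','pot_center','jar','scriber_center']:
        for r in manip.mark_of(th,c)[:3]:
            print(c,th,np.round(r['centre'],3),round(r['confidence'],2),np.round(w2px(d,r['centre'])))
print(manip.get_state()['t'])
E
```

```text
scene dock [ 0.523  0.081 -0.001] 0.66 [382. 253.]
scene deck [0.481 0.24  0.028] 0.74 [471. 268.]
scene cover_handle [0.337 0.176 0.017] 0.73 [464. 206.]
scene cover_handle [0.508 0.135 0.042] 0.58 [414. 248.]
scene board_center [ 0.39  -0.346  0.004] 0.82 [253. 135.]
scene board_center [ 0.49  -0.336  0.006] 0.74 [230. 160.]
scene brick_center [ 0.585 -0.064  0.025] 0.87 [303. 235.]
scene brick_center [ 0.49  -0.335  0.005] 0.54 [231. 161.]
scene pot_center [ 0.548 -0.381  0.019] 0.54 [197. 164.]
scene jar [0.69  0.058 0.003] 0.85 [327. 314.]
scene jar [0.485 0.237 0.026] 0.43 [468. 269.]
scene scriber_center [0.569 0.261 0.013] 0.9 [463. 315.]
top dock [ 0.524  0.083 -0.002] 0.78 [252. 197.]
top deck [0.477 0.235 0.024] 0.84 [180. 215.]
top cover_handle [0.334 0.175 0.017] 0.74 [204. 282.]
top cover_handle [0.508 0.128 0.046] 0.67 [227. 201.]
top board_center [ 0.387 -0.347  0.006] 0.87 [442. 262.]
top board_center [ 0.487 -0.334  0.006] 0.75 [435. 217.]
top brick_center [ 0.583 -0.067  0.028] 0.56 [318. 171.]
top pot_center [ 0.542 -0.378  0.023] 0.58 [456. 192.]
top jar [ 0.693  0.061 -0.001] 0.7 [264. 127.]
top scriber_center [0.568 0.259 0.012] 0.78 [174. 176.]
1.35
```

View pics/scene0.png

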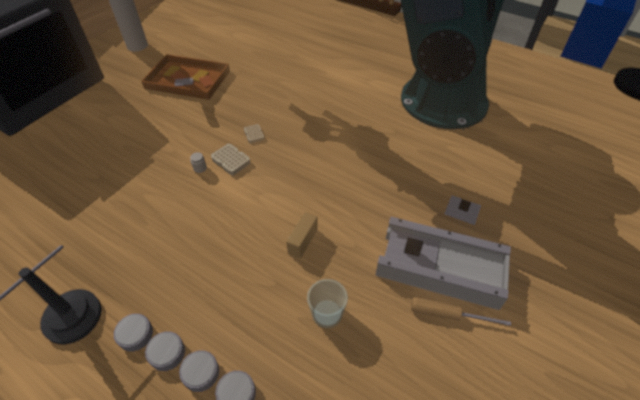

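View pics/top0.png

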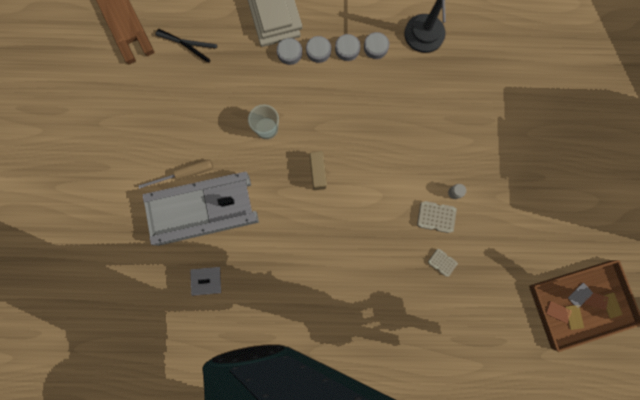

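The top view shows the dock with its mouth at (252,197), pointing left. The larger board is at (436,217), its long side along image horizontal, with the pot at its upper right. The larger cover is in the dock, with its handle at (226,201). The small cover at (205,281) and small board at (443,262) are decoys. Next I look from near with the wrist camera.

```bash
python3 - <<'E'
from h import *
for n,p,yaw in (('b',[0.487,-0.335,0.27],0.0),('d',[0.49,0.15,0.30],np.radians(106))):
    # choose yaw (or +pi) with smallest last joint
    best=min((q for q in (manip.inverse_kinematics(p,down(y)) for y in (yaw,yaw+np.pi)) if q is not None),key=lambda q:abs(q[5]))
    print(best); manip.goto_joints(best)
    manip.sleep(.1)
    d=snap('wrist','w_%s.png'%n)
    print(np.round(d['c2w'],3).tolist(), d['fovy'],d['k1'],d['st']['t'])
    for th in (['board_center','pot_center'] if n=='b' else ['dock','recess','deck','cover_handle']):
        for r in manip.mark_of(th,'wrist')[:3]:
            print(th,np.round(r['centre'],4),round(r['confidence'],2),np.round(w2px(d,r['centre'])))
    import pickle; pickle.dump(d,open('d_%s.pkl'%n,'wb'))
a=np.hstack([cv2.imread('pics/w_b.png')])
E
```

```text
[-7.19377533e-01  3.07738768e-01  1.46663836e+00 -4.44089210e-16
  1.36721553e+00  8.51418794e-01]
[[-0.001, 0.969, 0.247, 0.553], [-1.0, -0.001, -0.001, -0.335], [-0.001, -0.247, 0.969, 0.431], [0.0, 0.0, 0.0, 1.0]] 66.01435107357473 -0.033110317639837725 2.9667
board_center [ 0.3832 -0.348   0.0053] 0.92 [326. 236.]
pot_center [ 0.5395 -0.3813  0.0242] 0.56 [352. 129.]
[ 0.16220236  0.16635997  1.58395599  0.          1.39127669 -0.11705032]
[[0.962, -0.266, -0.067, 0.471], [0.274, 0.932, 0.237, 0.214], [0.0, -0.246, 0.969, 0.461], [0.0, 0.0, 0.0, 1.0]] 66.01435107357473 -0.033110317639837725 4.9833
deck [0.4764 0.2369 0.025 ] 0.86 [325. 103.]
cover_handle [0.3319 0.1755 0.0144] 0.71 [214. 118.]
cover_handle [0.5072 0.1303 0.0445] 0.59 [325. 186.]
```

View pics/w_b.png

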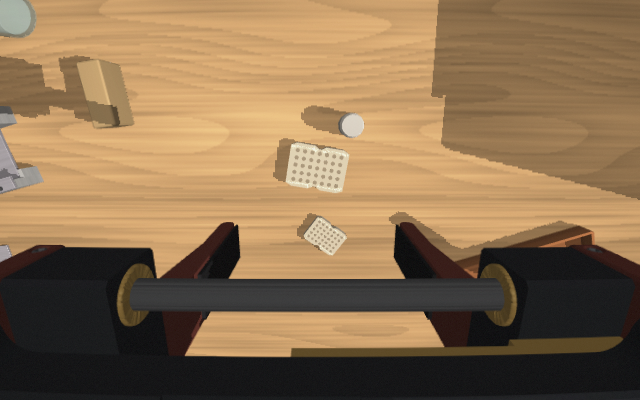

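View pics/w_d.png

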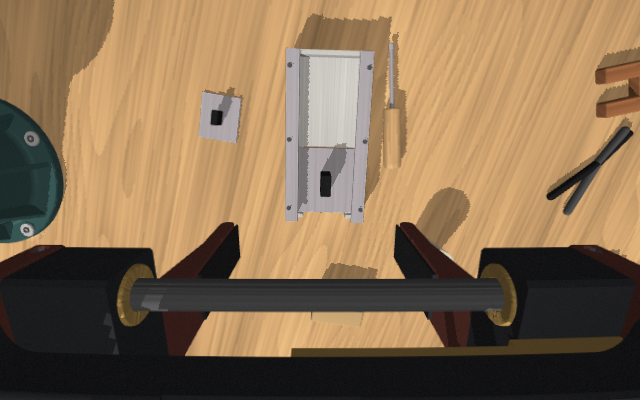

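The wrist views show the board at (318,167), slightly turned, with the pot at (351,125) beside its upper right end. The dock is almost upright in view: handle (325,184), mouth around row 220, deck end around row 50. I'll enlarge both to get exact corners.

```bash
python3 - <<'E'
import cv2,numpy as np
d=cv2.imread('pics/w_d.png')[35:235,270:390]; b=cv2.imread('pics/w_b.png')[105:200,275:370]
o=np.zeros((600,800,3),np.uint8)
o[:,:360]=cv2.resize(d,None,fx=3,fy=3,interpolation=cv2.INTER_CUBIC)
o[:427,370:797]=cv2.resize(b,(427,427),interpolation=cv2.INTER_CUBIC) #4.5x
cv2.imwrite('pics/crop1.png',o)
E
```

```text
(no output)
```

View pics/crop1.png

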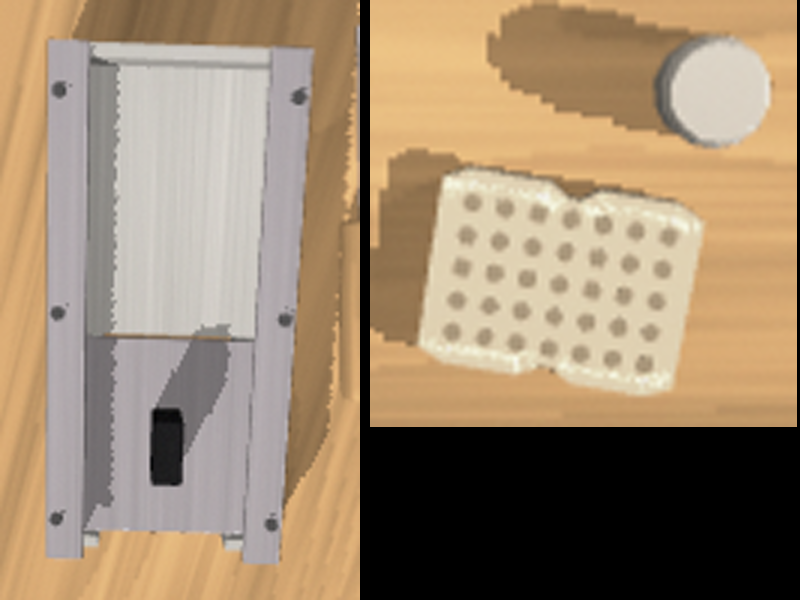

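```bash
cat > fit.py <<'E'
from h import *
import pickle
from scipy.optimize import least_squares
d=pickle.load(open('d_d.pkl','rb')); b=pickle.load(open('d_b.pkl','rb'))
D=lambda u,v:(u/3+270-.33,v/3+35-.33)
B=lambda u,v:((u-370)/4.495+275-.4,v/4.495+105-.4)
def T(p,l): c,s=np.cos(p[2]),np.sin(p[2]); return np.array([p[0]+c*l[0]-s*l[1],p[1]+s*l[0]+c*l[1]])
def W(p,v): c,s=np.cos(p[2]),np.sin(p[2]); e=np.array(v[:2])-p[:2]; return np.array([c*e[0]+s*e[1],-s*e[0]+c*e[1]])
obs=[((48,40),.228,.0555,.046),((47,557),None,.0555,.046),((314,47),.228,-.0555,.046),((281,563),None,-.0555,.046),
 ((83,557),None,.038,.046),((243,562),None,-.038,.046),((89,62),None,.038,.046),((271,62),None,-.038,.046)]
def f(p):
    r=[]
    for uv,x,y,z in obs:
        l=W(p,px2w(d,D(*uv),z))
        r.append(l[1]-y)
        if x is not None: r.append(l[0]-x)
    return r
s=least_squares(f,[.524,.081,1.85]); dock=s.x
print('dock',dock,np.degrees(dock[2]),'res mm',np.round(np.array(s.fun)*1e3,1))
for n,uv,z in [('lipfrontL',(65,557),.046),('lipfrontR',(262,563),.046),('step',(170,337),.026),('coverfront',(167,530),.025),('handle fl',(152,485),.061),('handle fr',(182,485),.061),('handle rear-bottom',(167,410),.025)]:
    print(n,np.round(W(dock,px2w(d,D(*uv),z))*1e3,1))
for h in ((.5072,.1303),(.508,.128),(.508,.135)): print('net handle',W(dock,h)*1e3)
print('net deck',W(dock,(.4764,.2369))*1e3)
# board: corner intersections at top z=.014 via minAreaRect-like corners
c=[px2w(b,B(*uv),.014)[:2] for uv in [(446,172),(703,220),(672,393),(420,346)]]
hx=[px2w(b,B(*uv),.014)[:2] for uv in [(472,203),(669,237),(644,364),(452,331)]]
c=np.array(c);hx=np.array(hx)
print('sides',np.linalg.norm(np.roll(c,-1,0)-c,axis=1),'cent',c.mean(0),hx.mean(0))
e=hx[0]-hx[1]+hx[3]-hx[2]; print('board yaw (toward +y end)',np.degrees(np.arctan2(e[1],e[0])))
pc=px2w(b,B(720,92),.04); print('pot',pc)
E
python3 fit.py
```

```text
dock [0.52094974 0.07987518 1.82264863] 104.43007389503924 res mm [-0.1 -0.1 -0.2 -0.1  0.1 -0.2  0.2  0.3  0.2  0. ]
lipfrontL [ 1.7 46.7]
lipfrontR [  1.1 -46.7]
step [104.4  -0.2]
coverfront [ 9.9 -1.9]
handle fl [41.7  6.9]
handle fr [42.  -6.5]
handle rear-bottom [69.7  0.1]
net handle [52.26045682  0.75019318]
net handle [49.83365748  0.54858717]
net handle [56.61282493 -1.19580059]
net deck [163.17279873   4.01399641]
sides [0.07833698 0.05413849 0.07919797 0.05369772] cent [ 0.48668262 -0.33540884] [ 0.48657051 -0.33505897]
board yaw (toward +y end) 80.08655290104208
pot [ 0.54426876 -0.37945681  0.04      ]
```

```bash
cat >> h.py <<'E'
dock=np.array([0.52095,0.07988,1.82265])
def dk(x,y,z):
    c,s=np.cos(dock[2]),np.sin(dock[2]); return [dock[0]+c*x-s*y,dock[1]+s*x+c*y,z]
def st(m):
    s=manip.get_state(); c,q=np.cos(dock[2]),np.sin(dock[2]); e=np.array(s['position'][:2])-dock[:2]
    print(m,'t',round(s['t'],2),'dockpos',np.round([c*e[0]+q*e[1],-q*e[0]+c*e[1],s['position'][2]],4),'F',np.round(s['force'],1),'w',round(s['width'],4),'g',round(s['grasp_force'],1))
E
python3 - <<'E'
from h import *
manip.gripper_to(.036)
manip.move_ptp(dk(.0568,0,.09),down(dock[2])); st('above')
manip.servo_line(dk(.0568,0,.031),v=.08); st('down')
manip.gripper_to(.0); st('grip')
manip.servo_line(dk(.0568,0,.0425),v=.05); st('lift')
E
```

```text
above t 7.01 dockpos [ 0.0567 -0.0011  0.0909] F [-0.1  0.   0.2] w 0.0358 g 0.0
down t 7.89 dockpos [ 0.0568 -0.0004  0.0313] F [-0.1  0.5  1.2] w 0.0359 g 0.0
grip t 8.37 dockpos [ 0.0568 -0.0002  0.0313] F [-0.9 -0.5  3. ] w 0.0136 g 30.0
lift t 8.75 dockpos [ 0.0568 -0.0002  0.0428] F [ 0.6  0.  -2.4] w 0.0138 g 30.0
```

Gripped, weight ≈2.5–4 N, lifted. Now slide.

```bash
python3 - <<'E'
from h import *
for x in (.09,.13,.163):
    manip.servo_line(dk(x,0,.0425),v=.1); st(x)
manip.servo_line(dk(.163,0,.0373),v=.04); st('low')
manip.gripper_to(.034); st('open')
manip.servo_line(dk(.163,0,.11),v=.15); st('up')
# back off to see
manip.move_ptp(dk(.07,0,.30),down(dock[2])); manip.sleep(.1)
d=snap('wrist','w_d2.png'); st('cam')
for r in manip.mark_of('cover_handle','wrist')[:3]: print(np.round(r['centre'],4),r['confidence'],w2px(d,r['centre']))
print('deck px',w2px(d,dk(.163,0,.067)),w2px(d,dk(.105,0,.026)))
cv2.imwrite('pics/crop2.png',cv2.resize(cv2.imread('pics/w_d2.png')[0:260,200:460],None,fx=2,fy=2))
E
```

```text
0.09 t 9.23 dockpos [0.0903 0.0001 0.0424] F [ 0.9 -0.2 -2.8] w 0.0141 g 30.0
0.13 t 9.78 dockpos [1.30e-01 1.00e-04 4.25e-02] F [-1.4 -0.4 -2.6] w 0.0139 g 30.0
0.163 t 10.27 dockpos [1.63e-01 1.00e-04 4.25e-02] F [ 0.  -0.2 -1.8] w 0.0137 g 30.0
low t 10.55 dockpos [ 0.1626 -0.0003  0.0372] F [ 0.5 -0.  -0.6] w 0.0142 g 30.0
open t 11.08 dockpos [0.163  0.     0.0373] F [-0.2 -0.8  0.4] w 0.034 g 0.0
up t 11.72 dockpos [0.163  0.0004 0.1097] F [-1.1 -0.3  0.2] w 0.0341 g 0.0
cam t 12.72 dockpos [0.0707 0.0011 0.2977] F [ 0.7 -0.6  0.2] w 0.0343 g 0.0
[0.4813 0.2346 0.0485] 0.85 [318.97541336 102.08445788]
[0.3343 0.174  0.0155] 0.83 [207.06888297 119.92516895]
deck px [318.90744845  98.48443118] [318.69875579 143.81744243]
```

View pics/crop2.png

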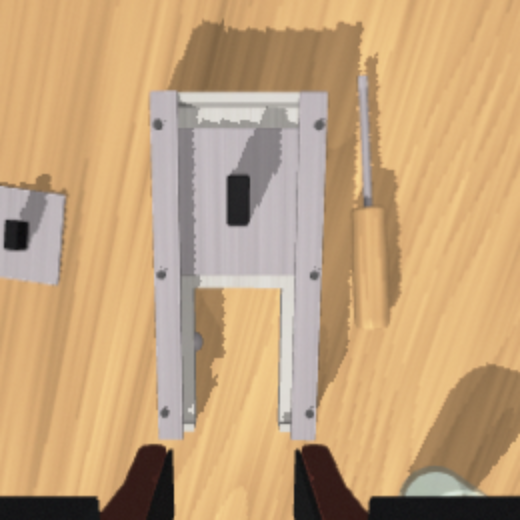

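The cover rests on the deck, clear of the opening: handle at crop (238,200), front edge behind the deck step, ball visible at (197,341). Next, the board.

```bash
python3 - <<'E'
from h import *
yaw=np.radians(80.09); u=np.array([np.cos(yaw),np.sin(yaw)])
g=np.array([.4866,-.3352])+.020*u
o=down(yaw-np.pi)
q=manip.inverse_kinematics([*g,.10],o); print(q)
manip.gripper_to(.088)
manip.move_ptp([*g,.10],o); st('above')
manip.servo_line([*g,.004],v=.1); st('down')
manip.gripper_to(.05); st('grip')
manip.servo_line([*g,.09],v=.12); st('lift')
print(manip.inverse_kinematics(dk(-.075,0,.09),down(dock[2])))
d=snap('wrist','w_g.png'); cv2.imwrite('pics/crop3.png',d['frame'][:,:,::-1])
E
```

```text
[-6.90513048e-01  4.68997911e-01  1.67781036e+00 -4.44089210e-16
  9.94784386e-01  2.62404173e+00]
above t 16.04 dockpos [-0.375   0.128   0.1002] F [ 0.7 -0.9 -0.6] w 0.088 g 0.0
down t 17.15 dockpos [-0.3757  0.1281  0.0046] F [-0.2  0.1  0.9] w 0.0879 g 0.0
grip t 17.7 dockpos [-0.3754  0.1283  0.0043] F [-0.2  0.8  3.3] w 0.06 g 30.0
lift t 18.57 dockpos [-0.3746  0.1289  0.0893] F [-0.1  0.5 -3.1] w 0.0594 g 30.0
[-1.14588748e-01  4.32109312e-01  1.78278352e+00 -4.44089210e-16
  9.26699820e-01 -3.66442421e-01]
```

View pics/crop3.png

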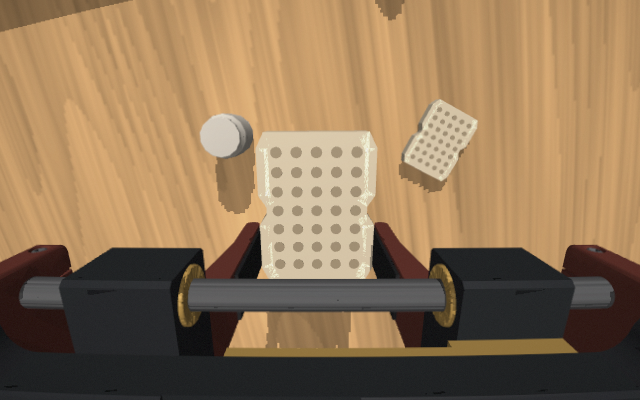

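The board is held square and level between the pads (front edge row 132, V notches around row 205), and the pot stands untouched at (222,135). Carry it to the mouth.

```bash
python3 - <<'E'
from h import *
manip.move_ptp(dk(-.075,0,.09),down(dock[2])); st('at mouth')
manip.servo_line(dk(-.075,0,.012),v=.1); st('low')
d=snap('wrist','w_m.png')
e=px2w(d,(318,132),.022); print('front edge ahead of TCP',np.linalg.norm(e[:2]-np.array(manip.get_state()['position'][:2])))
cv2.imwrite('pics/crop4.png',cv2.resize(d['frame'][0:300,180:480,::-1],None,fx=2,fy=2))
E
```

```text
at mouth t 21.15 dockpos [-0.0752 -0.      0.0899] F [-0.2 -0.4 -2.2] w 0.0596 g 30.0
low t 22.08 dockpos [-0.0752 -0.0005  0.0124] F [-0.   1.  -2.1] w 0.0596 g 30.0
front edge ahead of TCP 0.061837926828295
```

View pics/crop4.png

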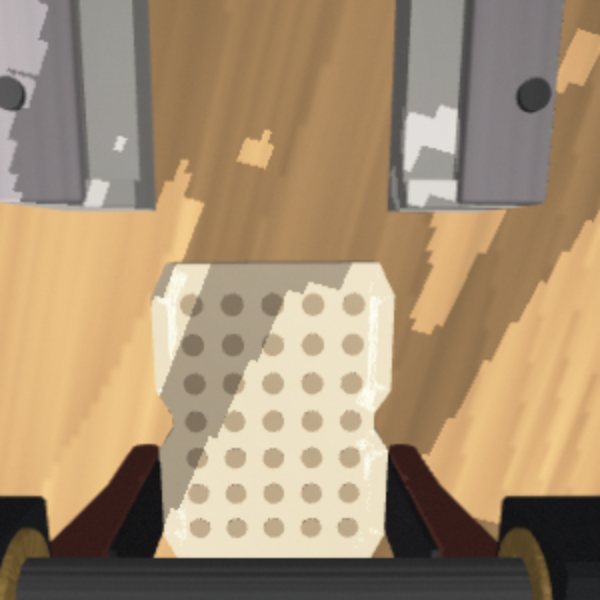

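The board front (crop row 262, centre col 273) is centred on the channel (cols 155–393). Insert, release and push.

```bash
python3 - <<'E'
from h import *
manip.servo_line(dk(-.075,0,.0046),v=.05); st('low')
for x in (-.045,-.03,-.0135):
    manip.servo_line(dk(x,0,.0046),v=.06); st(x)
    if np.linalg.norm(manip.get_state()['force'])>15: print('STOP'); break
else:
    manip.gripper_to(.088); st('open')
    manip.servo_line(dk(-.0135,0,.06),v=.15)
    manip.servo_line(dk(-.065,0,.06),v=.15)
    manip.gripper_to(0); st('closed')
    manip.servo_line(dk(-.065,0,.006),v=.1); st('behind')
E
```

```text
low t 22.43 dockpos [-0.075   0.0001  0.0045] F [-0.8 -0.5 -2.1] w 0.0595 g 30.0
-0.045 t 23.08 dockpos [-0.0448 -0.0001  0.0047] F [ 0.2 -0.5 -3.1] w 0.0597 g 30.0
-0.03 t 23.48 dockpos [-0.0296  0.0001  0.0046] F [-0.1 -0.6 -2.2] w 0.0597 g 30.0
-0.0135 t 23.91 dockpos [-0.013   0.0001  0.0046] F [-0.9  0.2 -1.7] w 0.0594 g 30.0
open t 24.54 dockpos [-0.0135 -0.      0.0046] F [-0.2 -0.   0.2] w 0.0877 g 0.0
closed t 26.89 dockpos [-0.065  0.     0.06 ] F [-0.5  0.1 -0.7] w 0.0004 g 0.0
behind t 27.58 dockpos [-0.0651 -0.0002  0.0061] F [-1.   0.5 -0.4] w 0.0003 g 0.0
```

```bash
python3 - <<'E'
from h import *
ax=np.array([np.cos(dock[2]),np.sin(dock[2])])
for x in (-.05,-.035,-.02,-.01,-.005,0,.004,.008,.011,.0135):
    manip.servo_line(dk(x,0,.006),v=.05); s=manip.get_state()
    print(x,round(s['t'],2),'push',round(-ax@np.array(s['force'])[:2],1),np.round(s['force'],1))
    if np.linalg.norm(s['force'])>35: print('STOP');break
st('end')
E
```

```text
-0.05 28.03 push -0.4 [-0.8  0.2 -0.2]
-0.035 28.48 push 1.0 [ 0.2 -1.  -0.1]
-0.02 28.93 push -0.7 [-0.3  0.6  0.3]
-0.01 29.28 push 1.5 [ 0.8 -1.4  1.6]
-0.005 29.53 push 0.2 [ 0.3 -0.1 -0.2]
0 29.78 push 1.1 [ 0.1 -1.1  0.3]
0.004 30.03 push 0.5 [ 0.2 -0.4 -0.1]
0.008 30.28 push 0.6 [ 0.8 -0.4 -0.2]
0.011 30.53 push -0.1 [-0.6 -0.1 -0.4]
0.0135 30.78 push 5.5 [ 1.5 -5.3  0. ]
end t 30.78 dockpos [ 0.0126 -0.0002  0.0061] F [ 1.5 -5.3  0. ] w 0.0002 g 3.0
```

```bash
python3 - <<'E'
from h import *
d=snap('wrist','w_p.png'); manip.mark_of('board_center','wrist')
for r in manip.mark_of('board_center','wrist')[:2]: 
    c,q=np.cos(dock[2]),np.sin(dock[2]); e=np.array(r['centre'][:2])-dock[:2]
    print(c*e[0]+q*e[1],-q*e[0]+c*e[1],r['centre'][2],r['confidence'])
print('expected px: front home',w2px(d,dk(.104,0,.014)),'step',w2px(d,dk(.105,0,.026)),'tip',w2px(d,dk(.0126,0,.006)))
cv2.imwrite('pics/crop5.png',cv2.resize(d['frame'][0:300,180:480,::-1],None,fx=2,fy=2))
E
```

```text
0.0659727970036799 0.0026946160229696647 0.0091 0.91
expected px: front home [317.68015946  67.46508511] step [317.79988589  60.52749415] tip [317.2911191  243.11373932]
```

View pics/crop5.png

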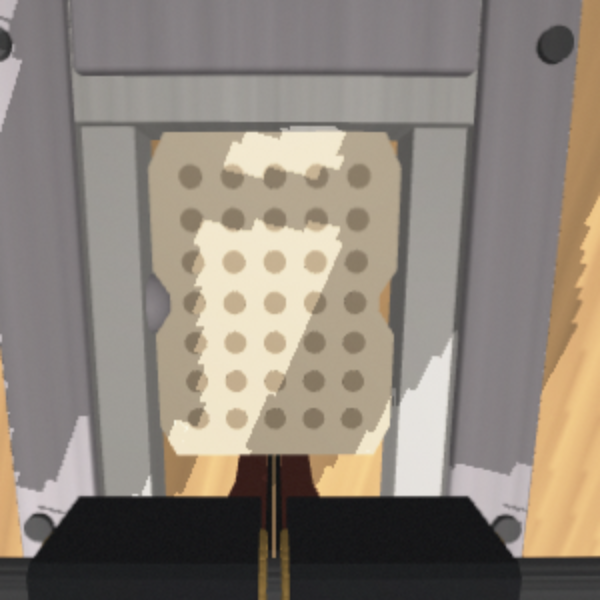

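The ball at crop (157,303) sits in the notch (centre row ≈304), and the front edge (row 132) is right at the end stop, so the board has clicked in. Retract and check it settled.

```bash
python3 - <<'E'
from h import *
manip.servo_line(dk(-.02,0,.006),v=.1)
manip.servo_line(dk(-.02,0,.15),v=.2); 
manip.move_ptp(dk(.03,0,.2),down(dock[2])); manip.sleep(.3); st('clear')
d=snap('wrist','w_e.png')
print('front home',w2px(d,dk(.104,0,.014)),'rear',w2px(d,dk(.024,0,.014)),'mid',w2px(d,dk(.064,.03,.008)))
b=snap('scene','scene_e.png'); s=snap('top','top_e.png')
for th in ['brick_center','pot_center','jar','scriber_center','cover_handle']:
    for r in manip.mark_of(th,'top')[:2]: print(th,np.round(r['centre'],3),round(r['confidence'],2))
o=np.vstack([cv2.resize(d['frame'][40:240,220:420,::-1],(600,600))])
cv2.imwrite('pics/crop6.png',o)
E
```

```text
clear t 32.97 dockpos [0.0294 0.0007 0.1988] F [-0.2  0.7  1. ] w 0.0005 g 0.0
front home [318.01419232 112.62493335] rear [317.98047675 184.56980541] mid [291.61245067 149.0698747 ]
brick_center [ 0.581 -0.064  0.028] 0.83
pot_center [ 0.545 -0.376  0.022] 0.72
jar [0.69  0.061 0.   ] 0.82
jar [ 0.543 -0.376  0.023] 0.31
cover_handle [0.334 0.174 0.016] 0.74
```

View pics/crop6.png

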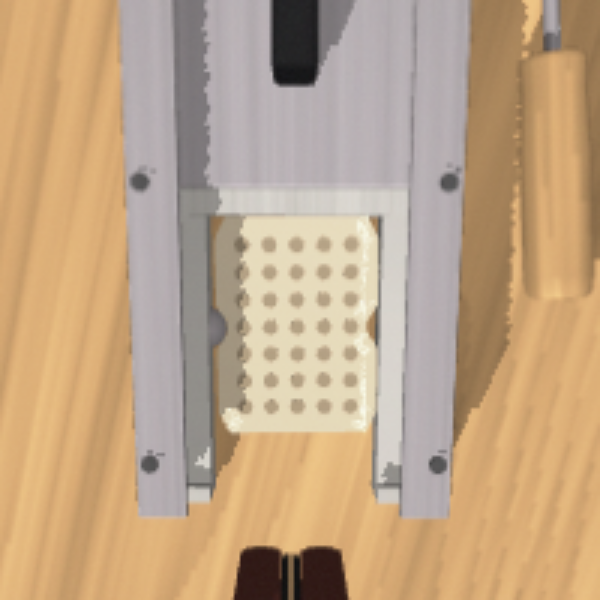

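The board is home: front at row 217 (expected 218), rear at 432 (expected 434), with the ball seated in the notch at row 327. The cover is on the deck and the gripper is clear.

```bash
python3 -c "
from h import *
print(manip.hand_in())"
```

```text
the job is handed in; nothing more can be done
None
```

The job is handed in after about 33 s of the 64 s allowed: the cover rests on the rear deck, the board is clicked home behind the ball, and the firebrick, jar, scriber and flux pot appear to be where they were.

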